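Load the solid bar, scrap the hollow ones

TASK

Of the three look-alike capped steel bars on the bench one is solid and two are hollow; sealed hollow ones must not be heated, so tell them apart by their weight as you lift them. Lay the two hollow bars flat on the floor of the yellow bin, lay the solid bar lengthwise flat on the deck of the chamber's loading sled, inside its blue rims, then push the sled fully home into the chamber by its red handle. Set the bars down gently rather than dropping them, and leave everything else on the bench where it is.

Things in the scene. Friction and masses are not known exactly. Their poses are not given: they have to be found in the camera images.
- bar_a_center (a point): a square bar 110 x 30 x 30 mm, bright steel with a black cap closing each end, lying flat on the table at the start; outwardly identical to the other two. It may be the solid one (about 0.65 to 0.83 kg) or a hollow one (about 0.18 to 0.26 kg); only its weight when lifted tells. This point is at the bar's middle (15 mm above what it lies on); x runs along its length, z up.
- bar_b_center (a point): a square bar 110 x 30 x 30 mm, bright steel with a black cap closing each end, lying flat on the table at the start; outwardly identical to the other two. It may be the solid one (about 0.65 to 0.83 kg) or a hollow one (about 0.18 to 0.26 kg); only its weight when lifted tells. This point is at the bar's middle (15 mm above what it lies on); x runs along its length, z up.
- bar_c_center (a point): a square bar 110 x 30 x 30 mm, bright steel with a black cap closing each end, lying flat on the table at the start; outwardly identical to the other two. It may be the solid one (about 0.65 to 0.83 kg) or a hollow one (about 0.18 to 0.26 kg); only its weight when lifted tells. This point is at the bar's middle (15 mm above what it lies on); x runs along its length, z up.
- sled_deck (a point): the loading sled of the grey heated chamber: a sprung aluminium deck plate in a space 64 mm (x) by 140 mm (y) inside blue rims that stand 10 mm above it and are 5 mm thick. This point is the middle of the unloaded deck's top surface, 20 mm above the table, and does not sink with the plate. y points along the sled's travel, into the chamber; z up. It moves with the sled.
- sled_handle (a point): the sled's red upright handle plate, on the sled's end away from the chamber: 60 mm wide (x), 14 mm thick (y), its top 80 mm above the table. This point is its middle, 47 mm above the table and 145 mm from the deck's middle (a gap of 63 mm lies between it and the deck's end, bridged by a flat bar 30 mm wide, its top 22 mm above the table). y points into the chamber, the direction to push.
- sled (a joint): how far the sled has been pushed in, in m: 0 fully out, 0.18 fully home against its stop. It starts between 0 and 0.02, slides with about 3 N of friction (plus 8 N per m/s) and stays where it is left.
- plate (a joint): how far the sled's sprung deck plate has sunk, in m: 0 under nothing or one hollow bar, 0.003 to 0.005 (its stop) under the solid bar. It needs about 3.5 N to start and then 800 N/m.
- chamber_front (a point): the middle of the foot of the chamber's front face, at table level. The chamber is a fixed box 190 mm wide (x), 190 mm deep (along +y from this face), 150 mm high, a pipe on top to 190 mm; its opening for the sled is 130 mm wide and 100 mm high. A 10 mm high base with rails lies under the sled, out to 190 mm in front of the face.
- bin_in (a point): the yellow open bin, fixed to the table, 200 (x) x 160 (y) x 40 mm high outside, walls 5 mm. This point is the centre of its inner floor, 5 mm above the table; x along its long side, z up.
- screwdriver: bystander: red-handled screwdriver, 190 mm long, lying on the table; origin at its foot or underside. To be left alone.
- wrench: bystander: steel wrench, 160 mm long, lying on the table; origin at its foot or underside. To be left alone.
- block: bystander: black block 45 x 45 x 40 mm; origin at its foot or underside. To be left alone.
- stub: bystander: short black rubber cylinder, 26 mm across, 22 mm high, standing among the bars; origin at its foot or underside. To be left alone.
- bracket: bystander: aluminium angle bracket, 60 x 40 mm foot, 50 mm high; origin at its foot or underside. To be left alone.
- jar: bystander: jar with white cap, 56 mm across, 75 mm high; origin at its foot or underside. To be left alone.
- fitting: bystander: upright brass and copper pipe fitting, 32 mm across, 64 mm high; origin at its foot or underside. To be left alone.
Things that resemble listed ones, but are neither listed nor needed, are in the scene too. What is shaped like the part that bears bar_a_center but brown is not meant.

How it is judged:
By the outcome, as a careful person would: the job done as asked, in the order asked, and still so for the second after the job is handed in, with the robot touching nothing.
It also fails if it takes over 72 s, if anything falls off the work surface, if the arm or the gripper's body presses on something with over 40 N, if the wrist force passes 120 N, or if a joint passes its speed limit or range.

ROBOT

A 6-joint arm with a two-finger parallel gripper is mounted at the origin on the work surface. World frame = base frame: x ahead of the robot, y to its left, z up, the work surface at z = 0. Lengths are in m, angles in rad, forces in N, time in s.
With the tool pointing down it reaches from about 0.425 to 0.95 m from the base axis. Payload 14.7 kg.
Tool frame: the origin (TCP) lies midway between the tips of the shut fingers; the grasp point (between the pads) lies 19 mm behind it (robot.grip_depth is the distance from the TCP to the grasp point, in m); z points along the fingers, y is the line along which they close (so a half turn about z gives the same grasp; the last joint's range is limited). The gripper opens to 85 mm and grips with 20 to 120 N. Pads are 22 mm wide; open, the fingers measure 114 mm over their backs; the gripper's body (76 mm by 85 mm) begins 54 mm behind the grasp point. The pads swing forward as they close: fully open they stand 13 mm farther back than shut.
Start: joints at [-1.346, 0.48, 1.596, -0, 1.065, -0.047], TCP at [0.175, -0.626, 0.231] pointing down, gripper open.
Joint ranges: [-2.75, 2.75], [-0.82, 2.05], [0.23, 2.67], [-1.56, 4.7], [0.09, 2.69], [-2.92, 2.92]. Speed limits (rad/s): [1.89, 1.89, 2.39, 3.01, 3.01, 3.01].

INTERFACE

Orientations are given as [roll, pitch, yaw] about the fixed x, y, z axes, in that order (R = Rz(yaw) Ry(pitch) Rx(roll)).
In Python, from bench import robot gives the robot as it stands. The module is installed in compiled form; this text tells all that it offers. Calls block until the motion is done:
- robot.reach(position, orientation): joint-space move of the TCP to a pose.
- robot.servo_line(position, rotation=None, feed=0.15): straight line of the TCP; rotation=None keeps the orientation; feed is the mean speed in m/s.
- robot.move_j(angles): joint-space move.
- robot.release() and robot.grab(): open the fingers fully, or close them until they stop; the grip force is fixed at half the most.
- robot.hold(seconds).
- robot.ik(position, orientation): joint angles nearest the present ones, or None.
- robot.camera(name): name is "scene" or "top"; returns (picture, depth): 420x560x3 uint8, red, green, blue; 420x560 float32, m along the optical axis (not along the pixel's ray), 0 where there is no reading.
- robot.get_calibration(name): a dict with "fov_y" (degrees; the focal length in pixels is half the picture's height over the tangent of half this angle, whatever the lens; pixels are square), "cx", "cy" (the principal point, pixels), "pose" (4x4, takes a point from camera to world coordinates). Camera axes: x right, y down, z forward; pixel columns grow to the right and rows downward; lengths in m; the calibration is good to about 2 mm. A picture is of the moment at which its call begins. get_calibration takes no time and is no camera call.
A pose or a line that the arm cannot do raises robot.IKError and nothing moves.
- robot.sign_off(): hands the job in; it is judged then, once.
Readings, each from a call of its own:
- robot.current_clock(): time.
- robot.current_q(): joint angles.
- robot.current_dq(): joint speeds.
- robot.current_joint_torque(): joint torques, N m.
- robot.current_tcp_pos(): TCP position.
- robot.current_tcp_rot(): TCP orientation.
- robot.current_ft_force(): force on the tool from outside, world axes, zero at the start.
- robot.current_moment(): the same for the moment, N m.
- robot.current_opening(): finger opening in m.
- robot.current_grasp_force(): force on a finger pad.
Only numpy, scipy, OpenCV 4.12 (cv2) and the standard library are available. Lean on these libraries where they do the work, as an engineer would, in place of code of your own. Each camera call takes 0.05 s, during which the arm holds its last target. There are 200 camera calls.

## Working session

There is one attempt and no reset: what is moved stays moved. The work goes in short steps, each a Python script; the robot and the scene stay as the last script left them, time stands still between calls to the robot, and variables do not carry over. Pictures are saved under pics/ and viewed, at most 10 in all, crops included, and the job is handed in when it is done.

```bash
mkdir -p pics; python3 - <<'E'
from bench import robot
import cv2,numpy as np
for n in("scene","top"):
    p,d=robot.camera(n); np.savez(n,p=p,d=d); cv2.imwrite(f"pics/{n}0.png",cv2.resize(p[:,:,::-1],(800,600)))
    c=robot.get_calibration(n); print(n,c)
print(robot.current_clock())
E
```

```text
scene {'fov_y': 43.06168808609243, 'cx': 281.4795686141362, 'cy': 203.3131222277415, 'pose': array([[-0.24633631,  0.5993085 , -0.7616743 ,  1.55487928],
       [ 0.96894776,  0.13492218, -0.20721063,  0.31765708],
       [-0.02141633, -0.78906611, -0.61393487,  0.89095092],
       [ 0.        ,  0.        ,  0.        ,  1.        ]])}
top {'fov_y': 45.222284922008136, 'cx': 289.8512284759425, 'cy': 206.64857119056958, 'pose': array([[ 0.0231281 , -0.9964266 ,  0.08123498,  0.43239847],
       [-0.9996508 , -0.02201086,  0.0146219 ,  0.02998523],
       [-0.0127816 , -0.08154478, -0.99658772,  1.18708481],
       [ 0.        ,  0.        ,  0.        ,  1.        ]])}
0.1
```

View pics/scene0.png

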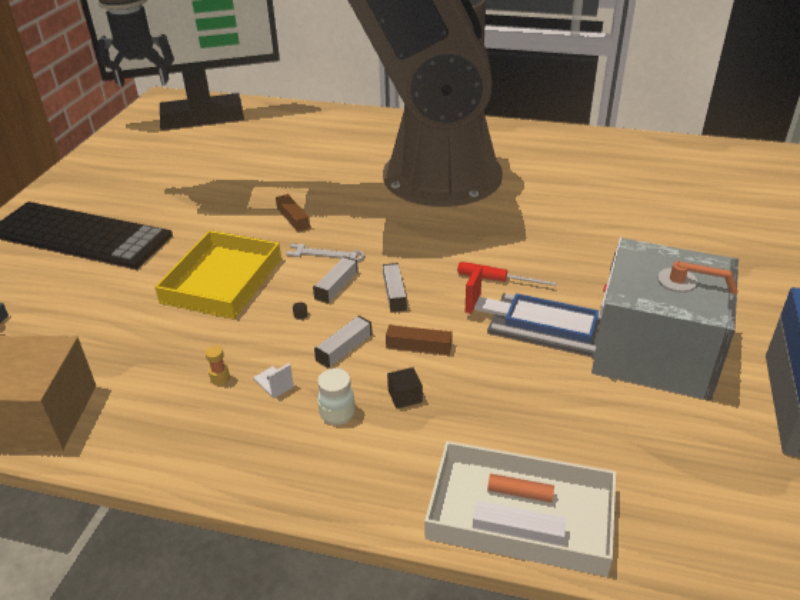

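View pics/top0.png

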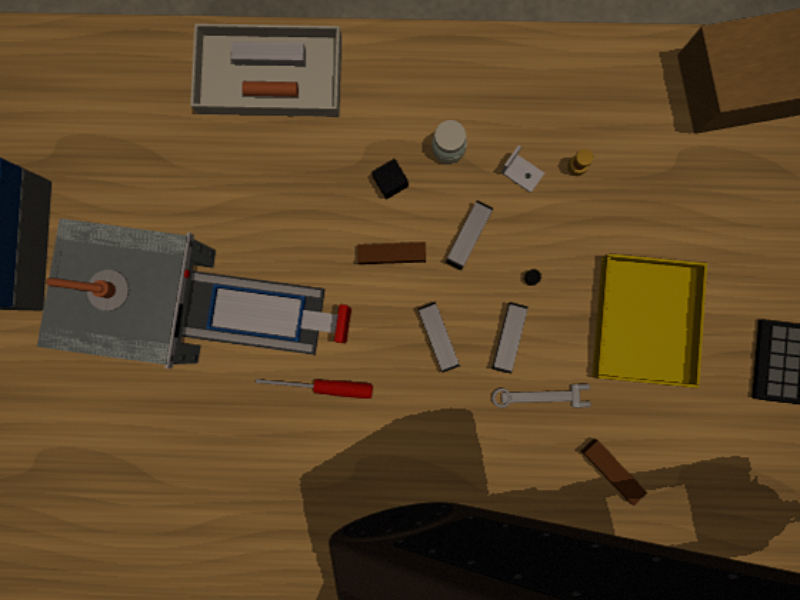

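Top view (800×600 pixels): steel bars with black caps are at (469,235), (438,337) and (510,337). The brown bars at (391,253) and (613,472) and the white uncapped bar in the tray at (268,52) are decoys. The sled is at (256,311), its red handle at (342,323), and the bin at (652,320). Next I'll measure these and make one confirming crop.

```bash
cat > h.py <<'E'
import cv2,numpy as np
from bench import robot
def cloud(d,n):
    c=robot.get_calibration(n);f=210/np.tan(np.radians(c["fov_y"]/2))
    v,u=np.mgrid[:420,:560]; P=np.stack([(u-c["cx"])/f*d,(v-c["cy"])/f*d,d],-1)
    return P@c["pose"][:3,:3].T+c["pose"][:3,3]
def ray(uv,n,z):
    c=robot.get_calibration(n);f=210/np.tan(np.radians(c["fov_y"]/2))
    uv=np.atleast_2d(uv);D=np.c_[(uv[:,0]-c["cx"])/f,(uv[:,1]-c["cy"])/f,np.ones(len(uv))]@c["pose"][:3,:3].T
    o=c["pose"][:3,3];return (o+D*((z-o[2])/D[:,2])[:,None])
def rect(m,n,z,px=None):
    """largest contour (or the one nearest px): min-area rectangle on plane z: centre, (long,short), angle of long side"""
    cs,_=cv2.findContours(m.astype(np.uint8),cv2.RETR_EXTERNAL,cv2.CHAIN_APPROX_NONE)
    cs=[k for k in cs if cv2.contourArea(k)>40]
    k=max(cs,key=cv2.contourArea) if px is None else min(cs,key=lambda k:np.linalg.norm(k.reshape(-1,2).mean(0)-px))
    w=ray(k.reshape(-1,2),n,z)[:,:2]
    (x,y),_,_=r=cv2.minAreaRect((w*1000).astype(np.float32)); b=cv2.boxPoints(r)/1000
    e=[b[1]-b[0],b[2]-b[1]];L=max(e,key=np.linalg.norm);S=min(e,key=np.linalg.norm)
    a=np.arctan2(L[1],L[0]);a=(a+np.pi/2)%np.pi-np.pi/2
    return np.array([x,y])/1000,np.linalg.norm(L),np.linalg.norm(S),a
E
python3 - <<'E'
from h import *
np.set_printoptions(precision=4,suppress=True)
Z=np.load("top.npz");p,d=Z["p"],Z["d"];P=cloud(d,"top");H=P[...,2]
print("table z",np.median(H[200:215,300:310]))
hm=(H>0.018)&(H<0.045)
for n,px in dict(A=(469,235),B=(438,337),C=(510,337)).items():
    px=np.array(px)*.7;print(n,rect(hm,"top",.03,px),"z",H[int(px[1]),int(px[0])])
hsv=cv2.cvtColor(p,cv2.COLOR_RGB2HSV);h,s,v=cv2.split(hsv)
blue=(h>100)&(h<125)&(s>120);blue[:,:60]=0
print("rim",rect(blue,"top",.03,np.array((256,311))*.7))
red=((h<6)|(h>174))&(s>170)
print("handle",rect(red&(H>.06),"top",.08,np.array((342,323))*.7))
yel=(h>22)&(h<34)&(s>200);print("bin",rect(yel,"top",.04,np.array((652,320))*.7))
cham=(H>.135)&(H<.165);print("chamber",rect(cham,"top",.15,np.array((115,290))*.7))
S=np.load("scene.npz");
for n,px in dict(stub=(532,277),jar=(450,140),brown=(391,253),block=(390,180),wr=(500,397)).items():
    print(n,P[int(px[1]*.7),int(px[0]*.7)])
c=p[140:270,220:380,::-1];cv2.imwrite("pics/crop1.png",cv2.resize(c,None,fx=4.5,fy=4.5,interpolation=2))
print(p[int(.7*52),int(.7*268)],p[int(.7*235),int(.7*469)])
E
```

```text
table z -0.00031610570089790624
A (array([ 0.6288, -0.0387]), np.float32(0.11202718), np.float32(0.02985093), np.float32(-0.4541644)) z 0.031843418496427356
B (array([0.4618, 0.0077]), np.float32(0.11080906), np.float32(0.030164285), np.float32(0.38873804)) z 0.024721589550685152
C (array([ 0.4633, -0.1072]), np.float32(0.11098373), np.float32(0.03098691), np.float32(-0.23294008)) z 0.03088930249345334
rim (array([0.4935, 0.3024]), np.float32(0.15230422), np.float32(0.07383739), np.float32(1.4574481))
handle (array([0.4774, 0.158 ]), np.float32(0.05778517), np.float32(0.01436212), np.float32(-0.110280156))
bin (array([ 0.4958, -0.3278]), np.float32(0.19847977), np.float32(0.16680841), np.float32(-0.07536161))
chamber (array([0.5135, 0.48  ]), np.float32(0.20169583), np.float32(0.19780613), np.float32(1.457702))
stub [ 0.5634 -0.1428  0.021 ]
jar [ 0.7697 -0.0046  0.0747]
brown [0.595  0.0877 0.0277]
block [0.7149 0.0903 0.0389]
wr [ 0.3676 -0.0968 -0.0015]
[118 109 101] [112 103  95]
```

View pics/crop1.png

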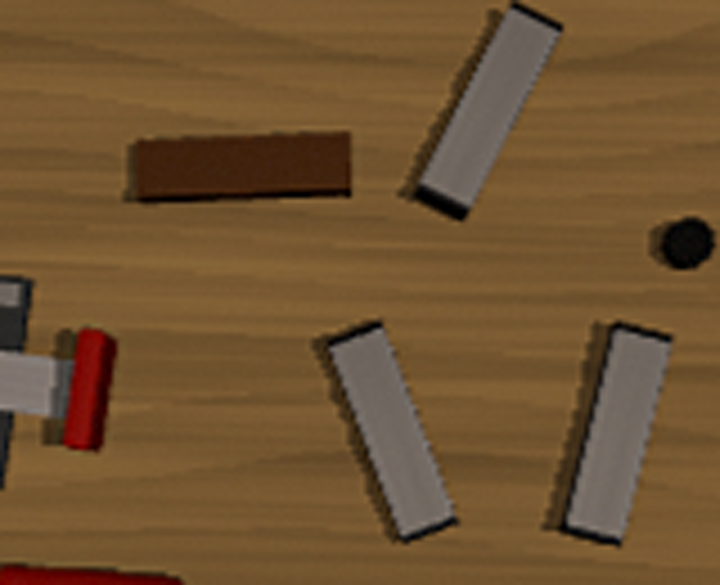

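The crop confirms three steel bars with black caps; their measured size of 111×30 mm matches the description. The handle-to-deck distance of 145.3 mm also matches. I'll grasp and weigh bar C first.

```bash
cat >> h.py <<'E'
pi=np.pi
bars=dict(A=((.6288,-.0387),-.454),B=((.4618,.0077),.389),C=((.4633,-.1072),-.233))
G=.016  # TCP above bar underside in the grasp
def ori(yaw): # of the two equal grasps, the one with least last-joint turn
    return [pi,0,yaw]
def pick(n):
    (x,y),a=bars[n]
    for yaw in sorted((a,a+pi,a-pi),key=abs):
        if robot.ik([x,y,.13],ori(yaw)) is not None: break
    f0=robot.current_ft_force()
    robot.reach([x,y,.13],ori(yaw)); f0=np.array(robot.current_ft_force())
    robot.servo_line([x,y,G],feed=.12); robot.grab()
    print(n,"opening",robot.current_opening(),"grip",robot.current_grasp_force())
    robot.servo_line([x,y,G+.03],feed=.1); robot.hold(.3)
    f=np.mean([(robot.hold(.03),robot.current_ft_force())[1] for _ in range(5)],0)
    print("dF",np.round(f-f0,2),"abs",np.round(f,2),"t",robot.current_clock()); return f[2]-f0[2]
def lay(x,y,z,yaw):
    """z: surface under the bar; lower with a soft last part"""
    p=robot.current_tcp_pos(); robot.servo_line([p[0],p[1],.15],feed=.25)
    robot.reach([x,y,.15],ori(yaw)); robot.servo_line([x,y,z+G+.012],feed=.2)
    robot.servo_line([x,y,z+G+.0005],feed=.03); robot.hold(.2)
    print("set down F",np.round(robot.current_ft_force(),2)); robot.release()
    robot.servo_line([x,y,.15],feed=.25); print("t",robot.current_clock())
E
python3 - <<'E'
from h import *
print(robot.ik([.4633,-.1072,.13],ori(-.233)))
w=pick("C"); print(robot.current_q(),robot.current_opening())
E
```

```text
[-2.91142199e-01  3.85072346e-01  2.08743648e+00 -4.44089210e-16
  6.69083826e-01  1.51265413e+00]
C opening 0.028513204989286913 grip 58.69296133518219
dF [-0.16 -0.26 -7.02] abs [-0.25  0.54 -7.7 ] t 4.85
[-2.91110519e-01  5.37779557e-01  2.14245880e+00 -3.09494489e-06
  4.61819786e-01  1.51262400e+00] 0.02834631345020925
```

C is the solid bar (about 0.72 kg), so I'll set it back down. Next, A and B go to the bin, each weighed on the lift. I'll refine the bin centre from the tops of its walls.

```bash
python3 - <<'E'
from h import *
Z=np.load("top.npz");H=cloud(Z["d"],"top")[...,2]
m=np.zeros((420,560),bool);m[165:285,405:505]=1
b=rect((H>.028)&(H<.05)&m,"top",.04,None);print("bin",b)
if abs(b[1]-.2)<.006 and abs(b[2]-.16)<.006: c,a=b[0],b[3]
else: c,a=np.array([.4958,-.331]),-.0754
print(c,a)
x,y,_=robot.current_tcp_pos()
robot.servo_line([x,y,G+.0005],feed=.06);robot.release();robot.servo_line([x,y,.13],feed=.2)
for n,o in (("B",-.034),("A",.034)):
    w=pick(n)
    if not -3.5<w<-1.2: print("not hollow?");break
    q=c+o*np.array([np.cos(a),np.sin(a)])
    yaw=a+pi/2
    js=[(robot.ik([*q,.15],ori(k)),k) for k in(yaw,yaw-pi)]
    js=[(np.abs(np.array(j)-robot.current_q()).max(),k) for j,k in js if j is not None]
    lay(*q,.005,min(js)[1])
p,_=robot.camera("scene");cv2.imwrite("pics/s1.png",p[90:260,100:350,::-1].repeat(3,0).repeat(3,1))
E
```

```text
bin (array([ 0.49583521, -0.32981046]), np.float32(0.19939338), np.float32(0.16258183), np.float32(-0.07535076))
[ 0.49583521 -0.32981046] -0.07535076
B opening 0.02867855099331548 grip 58.574784994125366
dF [ 0.13  0.42 -2.32] abs [ 0.09 -0.08 -2.35] t 9.9333
set down F [-0.12 -0.14  1.86]
t 14.55
A opening 0.028980326483958273 grip 60.11859118938446
dF [ 0.62  0.12 -1.67] abs [-0.07  0.34 -2.  ] t 18.3917
set down F [0.99 0.21 0.13]
t 22.8667
```

View pics/s1.png

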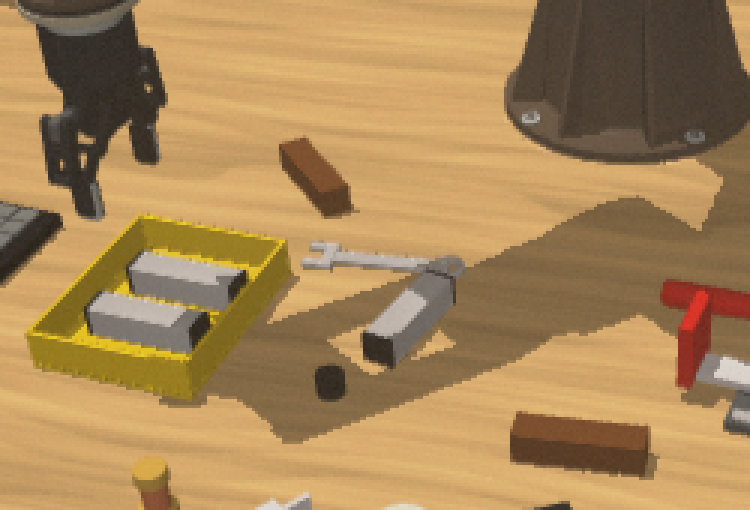

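Both hollow bars lie flat in the bin (crop at (185,280) and (145,320)), and C is back on the table at (410,315). Next, C goes onto the sled deck, with the force watched as I lower it.

```bash
python3 - <<'E'
from h import *
w=pick("C"); assert w<-5.5
x,y,_=robot.current_tcp_pos();D=np.array([.4937,.3023]);a=1.4585
robot.servo_line([x,y,.15],feed=.25)
js=[(robot.ik([*D,.15],ori(k)),k) for k in(a,a-pi)]
js=[(np.abs(np.array(j)-robot.current_q()).max(),k) for j,k in js if j is not None];print(js)
robot.reach([*D,.15],ori(min(js)[1]))
robot.servo_line([*D,.022+G+.006],feed=.15)
f0=robot.current_ft_force()[2]
z=.022+G
while z>.0145+G:
    robot.servo_line([*D,z],feed=.03);f=robot.current_ft_force()[2];print(round(z-G,4),round(f,2))
    if f>-.7: break
    z-=.0015
print(robot.current_opening(),robot.current_tcp_pos())
robot.release();robot.servo_line([*D,.16],feed=.25)
u=np.array([np.cos(a),np.sin(a)]);h=np.array([.4774,.158])-.09*u
robot.reach([*h,.16],ori(min(js)[1]))
p,d=robot.camera("top");np.savez("top2",p=p,d=d);cv2.imwrite("pics/t2.png",p[150:270,100:280,::-1].repeat(4,0).repeat(4,1))
print(robot.current_clock())
E
```

```text
C opening 0.027902174089284304 grip 58.714202642440796
dF [-0.19  0.33 -7.67] abs [-0.15  0.2  -7.62] t 26.575
[(np.float64(0.9032799678784798), 1.4585), (np.float64(4.044872621468273), -1.6830926535897932)]
0.022 -7.98
0.0205 -7.14
0.019 -3.38
0.0175 -1.41
0.016 -0.37
0.02839309724027918 [0.4938372  0.30237526 0.03200981]
33.1
```

View pics/t2.png

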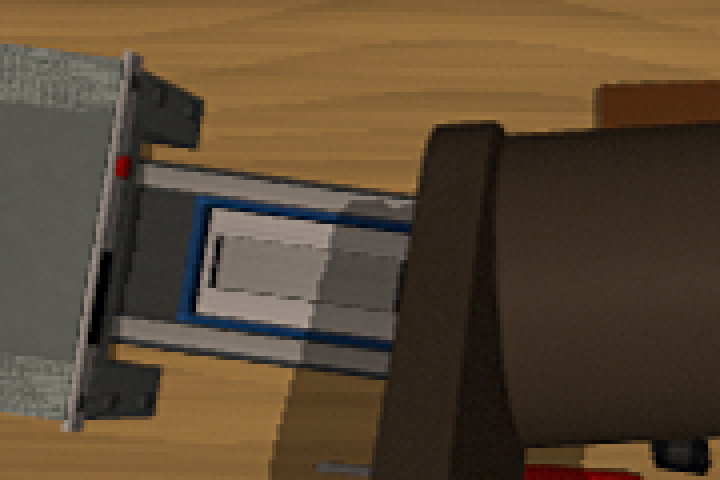

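The bar sits centred and straight inside the blue rims. Next I'll push the handle with the fingers shut, watching the force for the stop.

```bash
python3 - <<'E'
from h import *
a=1.4585;u=np.array([np.cos(a),np.sin(a)]);h=np.array([.4774,.158])
robot.grab()
P=lambda s,z=.05:[*(h+(s-.018)*u),z]
robot.servo_line([*(h-.09*u),.05],feed=.2)
robot.servo_line(P(-.012),feed=.12);F=lambda:-np.array(robot.current_ft_force())[:2]@u
print("free",F())
robot.servo_line(P(.14),feed=.07);print("mid",F())
s=.14
while s<.2:
    s+=.002;robot.servo_line(P(s),feed=.04);f=F();print(round(s,3),round(f,1),end="; ")
    if f>14:break
t=robot.current_tcp_pos();print(t,robot.current_clock())
robot.hold(.3);print(F())
robot.servo_line(P(s-.08),feed=.15);robot.servo_line(P(s-.09,.2),feed=.25)
q=robot.current_q();q=np.array(q);q[0]-=.8;robot.move_j(q)
for n in("top","scene"):
    p,d=robot.camera(n);np.savez(n+"3",p=p,d=d);
    if n=="top":cv2.imwrite("pics/t3.png",cv2.resize(p[:,:,::-1],(800,600)));Z=cloud(d,n);hh,ss,v=cv2.split(cv2.cvtColor(p,cv2.COLOR_RGB2HSV));print(rect(((hh<6)|(hh>174))&(ss>170)&(Z[...,2]>.06)&(Z[...,2]<.1),"top",.08,np.array([180,225])))
    else:cv2.imwrite("pics/s3.png",cv2.resize(p[130:300,300:540,::-1],None,fx=3.3,fy=3.3))
print(robot.current_clock())
E
```

```text
free 0.08325093478506121
mid 1.0358137445419588
0.142 1.1; 0.144 0.4; 0.146 0.1; 0.148 0.6; 0.15 -0.4; 0.152 -0.5; 0.154 0.4; 0.156 0.3; 0.158 -0.8; 0.16 -0.3; 0.162 0.2; 0.164 0.0; 0.166 -0.2; 0.168 5.7; 0.17 24.2; [0.4939864  0.30676643 0.0499659 ] 41.2917
24.66322162478228
(array([0.49609552, 0.32326321]), np.float32(0.058467094), np.float32(0.018207898), np.float32(-0.088864684))
44.65
```

View pics/t3.png

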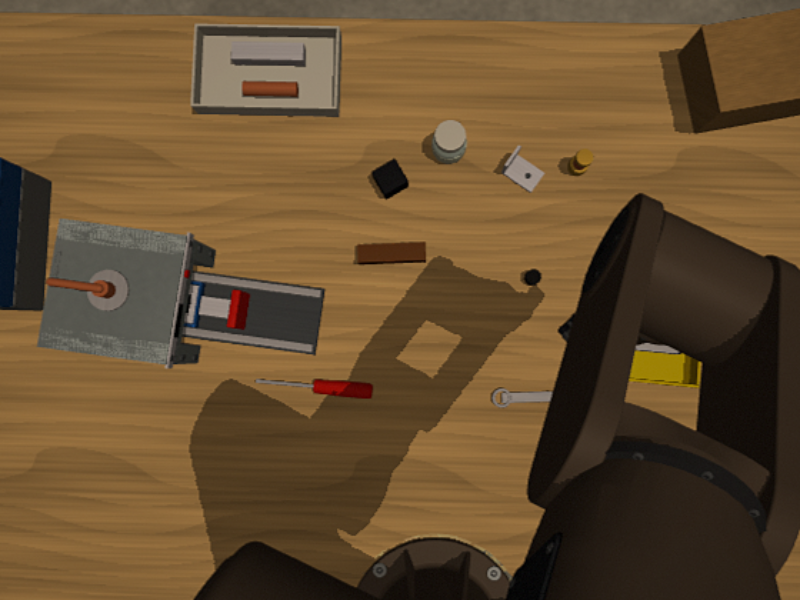

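View pics/s3.png

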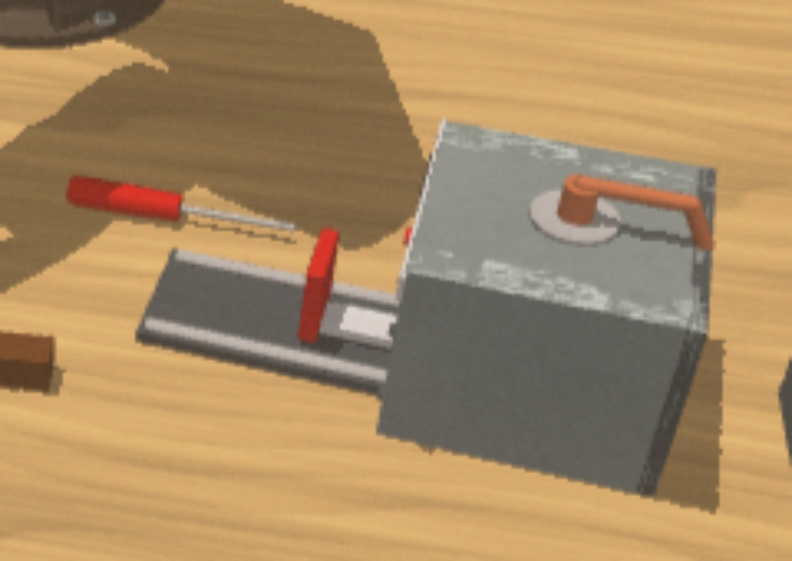

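The handle at (238,309) moved about 166 mm and met a hard stop at 24 N. That fits a start at about 14 mm and a stop at 180 mm. The bystanders in view haven't moved and the arm is clear, so I'll hand it in.

```bash
python3 -c "
from bench import robot
print(robot.sign_off(),robot.current_clock())"
```

```text
the job is handed in; nothing more can be done
the job is handed in; nothing more can be done
```

The job is handed in at about 45 s: hollow bars A and B lie flat in the yellow bin, and solid bar C (about 0.72–0.78 kg) went onto the sled deck, which I pushed in until it hit its stop.

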